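# Dispense the loose stone bead through the opening that fits

### The job

Set the wooden tray on the bench in front of the bead dispenser and turn the dispenser's blue cap to the smallest opening that lets the front bead in its clear magazine pass. Then tip the dispenser with its red crank so that this bead, and only this one, drops straight into the tray, never onto the bench. Bring the dispenser back fully upright with the cap left at that opening, let go, and leave everything else where it is.

Things in the scene. Friction and masses are not known exactly. Their poses are not given: they have to be found in the camera images.
- dispenser: Grey steel stand of the tilting bead dispenser, fixed. Origin on the bench below the tilt axis, midway between its cheeks. Its x lies along the tilt axis (115 mm above the bench), crank on the -x side; it tips towards its +y. Foot plate 176 mm (x), y = -110 to +30 mm. Upright it is 202 mm high; tipping, the cap's rim sweeps up to 230 mm high; tipped over, it reaches y = +110 mm and down to 55 mm above the bench.
- drop (a point): Point on the bench 115 mm out in the stand's +y from its origin, axes as the stand's. Tipped slowly, the bead rolls out as the magazine passes level and lands within 55 mm (y) and 15 mm (x) of this point. A tray centred here and turned like the stand catches it and clears the foot plate by 10 mm.
- tilt (a joint): Tilt of magazine and cap about the stand's x axis, rad: 0 = upright, 2.5 = tipped right over towards +y (stop). Stiff: stays where it is left; about 0.5 N m, some 6 N at the crank. Beads roll out from about 1.65 on, some only near the end; go to about 2.45 to be sure.
- crank_grip (a point): Middle of the crank's red handle, a plain round bar 18 mm thick and 66 mm long, parallel to the stand's x axis, on a steel arm 90 mm from the tilt axis. Upright it lies at x = -128, y = -85, z = 143 mm in the stand's frame; tipping, it travels an arc over the top (highest 205 mm) to y = +85, z = 143 mm. It turns about its own axis within the jaws meanwhile.
- magazine_mid (a point): Centre of the magazine, on the tilt axis: a clear square tube stood on edge (inside 40 x 40 mm, 76 mm deep, one corner groove towards +y), closed at the bottom; its mouth, 40 mm above this point when upright, is covered by the cap. It holds two beads in single file: the big one at the bottom and, nearer the mouth, the front bead (the small or the medium one).
- dial (a joint): Turn of the blue cap about its own axis (vertical when upright), rad, counter-clockwise positive from above, range -1.4 to 2.4. At +1.05 the small opening lies over the magazine, at -1.05 the medium one, at +2.10 the large one; near 0 a blank part. Light friction (0.08 N m), no clicks. Set it within 0.04 rad for a bead to pass freely; within 0.12 counts as set.
- dial_grip (a point): Grip point of the black bar knob on the cap's axis, 36 mm from the tilt axis towards the stand's -y, 190 mm above the bench when upright. The bar is 16 mm thick, 30 mm long and reaches from 165 to 202 mm above the bench; the cap (132 mm across, 6 mm thick) has its flat top at 162 mm. When the dial reads 0 the bar's long side runs along the stand's y; it turns with the dial.
- hole_small (a point): Centre of the small opening, 25 mm across, on the cap's top face.
- hole_medium (a point): Centre of the medium opening, 33 mm across, on the cap's top face.
- hole_large (a point): Centre of the large opening, 42 mm across, on the cap's top face; it would let every bead out.
- bead_small_center (a point): Centre of the small rust-red stone bead, a ball 20 mm across, 11 g. Either in the magazine in front of the big bead, or the spare in the dish.
- bead_medium_center (a point): Centre of the medium teal stone bead, a ball 28 mm across, 30 g. Either in the magazine in front of the big bead, or the spare in the dish.
- bead_large_center (a point): Centre of the big pale wooden bead, a ball 37 mm across, 18 g, at the bottom of the magazine; it must stay in the magazine.
- dish_in (a point): Inner floor, centre, of the steel dish (78 mm square, 22 mm high) that stands on two leather boxes, fixed, 137 mm high in all; it holds the spare bead, which stays there.
- tray: Open wooden tray, loose, 120 mm (x) by 150 mm (y), 45 mm high, walls and floor 6 mm thick, 0.25 kg. Origin under its centre, z up. An upright wooden tab for lifting it stands on its -x side.
- tray_tab (a point): Grip point on the tray's tab, a board 12 mm thick (tray x) and 50 mm wide (tray y) whose top is 95 mm above the tray's underside; the point is 66 mm from the tray's centre in -x and 77 mm above its underside.
- tray_in (a point): Centre of the tray's inner floor, 6 mm above its underside; axes as the tray's.
- punches: Wooden block with steel punches, fixed, 100 x 140 mm, 121 mm high, origin under its centre. It and the tray swap sides from start to start.
- mallet: White-headed mallet lying on the bench, 190 mm long along its x, head at +x, 56 mm thick, loose; origin under the middle. Leave alone.
- edge_paint: Black bottle, 56 mm across, 100 mm high, loose; origin under its centre. Leave alone.
- glue_jar: Amber jar with white lid, 70 mm across, 85 mm high, loose; origin under its centre. Leave alone.
- thread_a: Tan thread spool, 60 mm across, 78 mm high, loose; origin under its centre. Leave alone.
- thread_b: Black thread spool, 60 mm across, 78 mm high, loose; origin under its centre. Leave alone.
- purse: Black purse, 100 x 190 mm, 50 mm high, loose; origin under its centre. Leave alone.

How it is judged:
On the way, in this order (a step that is already met when the one before it is completed fails the run):
1. the cap is set to the opening that fits the front bead, the dispenser upright and the bead still inside (((distance between bead_medium_center and dish_in below 0.05 m and distance between bead_small_center and magazine_mid below 0.06 m and value of joint dial between 0.93 and 1.17 rad) or (distance between bead_small_center and dish_in below 0.05 m and distance between bead_medium_center and magazine_mid below 0.06 m and value of joint dial between -1.17 and -0.93 rad)) and value of joint tilt below 0.2 rad), for 0.2 s.
2. the front bead has fallen into the tray, the cap still at its opening (((distance between bead_medium_center and dish_in below 0.05 m and x of bead_small_center in the frame of tray_in between -0.056 and 0.056 m and y of bead_small_center in the frame of tray_in between -0.071 and 0.071 m and z of bead_small_center in the frame of tray_in between 0.005 and 0.022 m and value of joint dial between 0.93 and 1.17 rad) or (distance between bead_small_center and dish_in below 0.05 m and x of bead_medium_center in the frame of tray_in between -0.056 and 0.056 m and y of bead_medium_center in the frame of tray_in between -0.071 and 0.071 m and z of bead_medium_center in the frame of tray_in between 0.009 and 0.026 m and value of joint dial between -1.17 and -0.93 rad))), for 0.2 s.
At the end, for the whole second after the job is handed in: Front bead on the tray's floor; tray flat on the bench; dispenser upright (tilt under 0.12 rad); cap within 0.12 rad of the smallest opening that passes that bead (+1.05 small, -1.05 medium); big bead still in the magazine, other bead still in the dish; all at rest (((distance between bead_medium_center and dish_in below 0.05 m and x of bead_small_center in the frame of tray_in between -0.056 and 0.056 m and y of bead_small_center in the frame of tray_in between -0.071 and 0.071 m and z of bead_small_center in the frame of tray_in between 0.005 and 0.022 m and value of joint dial between 0.93 and 1.17 rad and linear speed of bead_small below 0.05 m/s) or (distance between bead_small_center and dish_in below 0.05 m and x of bead_medium_center in the frame of tray_in between -0.056 and 0.056 m and y of bead_medium_center in the frame of tray_in between -0.071 and 0.071 m and z of bead_medium_center in the frame of tray_in between 0.009 and 0.026 m and value of joint dial between -1.17 and -0.93 rad and linear speed of bead_medium below 0.05 m/s)) and distance between bead_large_center and magazine_mid below 0.06 m and value of joint tilt below 0.12 rad and velocity of joint tilt between -0.05 and 0.05 rad/s and angle between tray's own z axis and vertical below 0.08 rad and height (world z) of tray between -0.004 and 0.006 m and linear speed of tray below 0.02 m/s); the robot touches nothing.
It fails at once if a small or medium bead touches the bench (height (world z) of bead_small_center below 0.0125 m or height (world z) of bead_medium_center below 0.0165 m).
It fails at once if the big bead leaves the magazine (distance between bead_large_center and magazine_mid above 0.07 m).
It fails at once if a bystander is shifted by more than 30 mm (distance of any of mallet, edge_paint, glue_jar, thread_a, thread_b, purse from where it was at the start of the episode above 0.03 m).
It also fails if it takes over 72 s, if anything falls off the work surface, if the arm or the gripper's body presses on something with over 40 N, if the wrist force passes 120 N, or if a joint passes its speed limit or range.

### The arm

A 6-joint arm with a two-finger parallel gripper is mounted at the origin on the work surface. World frame = base frame: x ahead of the robot, y to its left, z up, the work surface at z = 0. Lengths are in m, angles in rad, forces in N, time in s.
With the tool pointing down it reaches from about 0.25 to 0.725 m from the base axis. Payload 4 kg.
Tool frame: the origin (TCP) lies between the finger pads; the fingertips stand 11 mm ahead of it and the grasp point (between the pads) lies 8 mm behind it (bot.tip_extent is the distance from the TCP to the fingertips, in m); z points along the fingers, y is the line along which they close (so a half turn about z gives the same grasp; the last joint's range is limited). The gripper opens to 85 mm and grips with 20 to 120 N. Pads are 22 mm wide; open, the fingers measure 114 mm over their backs; the gripper's body (76 mm by 85 mm) begins 54 mm behind the grasp point. The pads swing forward as they close: fully open they stand 13 mm farther back than shut.
Start: joints at [1.291, 0.241, 0.005, 1.335, 0, 1.571], TCP at [0.138, 0.481, 0.242] pointing down, gripper open.
Joint ranges: [-2.72, 2.72], [-1.05, 1.87], [-1.09, 1.28], [-1.99, 2.15], [-1.42, 1.44], [-3.14, 3.14]. Speed limits (rad/s): [2.79, 2.79, 3.14, 3.14, 3.14, 3.14].

### API

Orientations are given as a unit quaternion [x, y, z, w].
In Python, from workcell import bot gives the robot as it stands. The module is installed in compiled form; this text tells all that it offers.
- The arm moves only by the tool drive_tool, never from a script. Its argument "rows" is a list of rows, each an object of numbers: "dx", "dy", "dz": the shift along the tool's x, y, z in units of 50 mm (1.0 is 50 mm); "wx", "wy", "wz": the turn, a rotation vector about the tool's x, y, z in units of 5 degrees (1.0 is 5 degrees); "hand": the finger opening in mm, from 0 to 85.4. A call has 1 to 20 rows; each row is the pose to reach, as a shift and turn from the pose commanded when the call began, along the tool's axes at that moment; what a row does not reach only later rows make up. A row lasts 1/10 s, in which the tool goes at most 50 mm and 8.59 degrees, less where a joint would pass 70% of its speed; a pose out of reach is approached as far as the arm can. A call with a gripper value outside its range is refused whole. The fingers move at their own pace and stop on an object; the grip force is fixed at half the most. Time passes only in rows, so rows that repeat a pose let the fingers close. It gives the time, the measured TCP pose, the force, the opening and the grip force at its end, in the units of the state.
- bot.get_obs(): the state, without advancing time (a new reading comes with each control period).
- bot.camera(name): name is "scene" or "top" or "wrist"; returns the picture (400x640x3 uint8, red, green, blue); there is no depth.
- bot.get_calibration(name): a dict with "vfov" (degrees; the focal length in pixels is half the picture's height over the tangent of half this angle, whatever the lens; pixels are square), "cx", "cy" (the principal point, pixels), "origin" and "rotation" of the camera in the world; the wrist camera has in their place "mount" (4x4, takes a point from camera to tool coordinates, whose origin is the TCP and whose axes are the flange's). Camera axes: x right, y up, looking along -z (the intrinsics and any distortion apply to the point x, -y, -z); pixel columns grow to the right and rows downward; lengths in m; the calibration is good to about 2 mm. A picture is of the moment at which its call begins: read the wrist's pose just before it. get_calibration takes no time and is no camera call.
- bot.job_done(): hands the job in; it is judged then, once.
Trained networks look in the newest picture that a camera, given by its name, has taken for a name from the list of things; names that differ only in an ending like _2 or _b are one class to them, and where a whole thing is asked for, a point or a joint stands for the part that bears it (a point fixed in the world has none). Each returns a list of dicts, best first, with "score" (0 to 1); they miss things now and then, are a little off and sometimes report something else, mostly with a low value. They report only what shows in the picture. A call takes as long as a camera call.
- bot.look_for(camera, thing): "extent" ([centre column, centre row, width, height] in pixels, round what is visible of it).
- bot.outline_of(camera, thing): "region" (400x640 bool, what is visible of it) and "extent" ([centre column, centre row, width, height] in pixels, round what is visible of it).
The state is a dict: "clock": time; "joint_pos": joint angles; "joint_vel": joint speeds; "tau": joint torques, N m; "eef_pos": TCP position; "tool_rot": TCP orientation; "ft_force": force on the tool from outside, world axes, zero at the start; "ft_torque": the same for the moment, N m; "grip_width": finger opening in m; "grasp_force": force on a finger pad.
Only numpy, scipy, OpenCV 4.12 (cv2) and the standard library are available. Lean on these libraries where they do the work, as an engineer would, in place of code of your own. Each camera call takes 0.05 s, during which the arm holds its last target. There are 200 camera calls.

## Working session

There is one attempt and no reset: what is moved stays moved. The work goes in short steps, Python scripts to look and compute and a tool call to move; the robot and the scene stay as the last step left them, time stands still between calls to the robot, and variables do not carry over. Pictures are saved under pics/ and viewed, at most 10 in all, crops included, and the job is handed in when it is done.

Besides the shell and the picture viewer there is one more tool, called after ">>>" as name([rows], argument=value, ...), one row to a line, values as JSON. drive_tool: Moves the arm, as the interface text tells. Its arguments: {"type":"object","properties":{"rows":{"type":"array","items":{"type":"object","properties":{"dx":{"type":"number"},"dy":{"type":"number"},"dz":{"type":"number"},"wx":{"type":"number"},"wy":{"type":"number"},"wz":{"type":"number"},"hand":{"type":"number"}}}}},"required":["rows"]}

```bash
mkdir -p pics
python3 - <<'E'
from workcell import bot
import cv2,numpy as np
ims=[]
for n in ["scene","top"]:
    im=bot.camera(n); cv2.imwrite(f"pics/{n}0.png",im[:,:,::-1])
    c=bot.get_calibration(n); print(n,c)
    for t in ["dispenser","tray","tray_tab","dish_in","dial_grip","crank_grip","magazine_mid","bead_small_center","bead_medium_center","punches","hole_small","hole_medium","hole_large"]:
        r=bot.look_for(n,t); print(t,[(np.round(x["extent"]).tolist(),round(x["score"],2)) for x in r[:2]])
print(bot.get_calibration("wrist")); print(bot.get_obs())
E
```

```text
scene {'vfov': 48.94725000982304, 'cx': 323.5598394551748, 'cy': 198.83964313978288, 'origin': array([ 1.03154066, -0.41802717,  1.02128103]), 'rotation': array([0.28785202, 0.13189004, 0.39537389, 0.86222139])}
dispenser [([301.0, 264.0, 114.0, 105.0], 0.98), ([313.0, 238.0, 55.0, 48.0], 0.33)]
tray [([416.0, 166.0, 65.0, 65.0], 0.57)]
tray_tab [([417.0, 164.0, 63.0, 56.0], 0.98)]
dish_in [([448.0, 200.0, 53.0, 59.0], 0.89)]
dial_grip [([312.0, 244.0, 58.0, 51.0], 0.95)]
crank_grip [([295.0, 242.0, 100.0, 48.0], 0.67), ([301.0, 264.0, 109.0, 103.0], 0.59)]
magazine_mid [([329.0, 160.0, 43.0, 49.0], 0.36)]
bead_small_center [([302.0, 266.0, 109.0, 103.0], 0.74), ([310.0, 240.0, 55.0, 54.0], 0.34)]
bead_medium_center [([368.0, 127.0, 18.0, 28.0], 0.69), ([452.0, 191.0, 10.0, 10.0], 0.45)]
punches [([199.0, 307.0, 74.0, 72.0], 0.95), ([417.0, 166.0, 67.0, 63.0], 0.61)]
hole_small [([310.0, 241.0, 56.0, 49.0], 0.81)]
hole_medium []
hole_large [([312.0, 242.0, 58.0, 49.0], 0.9)]
top {'vfov': 46.86461254529101, 'cx': 326.02229233703883, 'cy': 196.989527101171, 'origin': array([0.35109837,
[... 1406 characters left out ...]
}
{'clock': 1.4, 'joint_pos': array([ 1.29096930e+00,  2.40641353e-01,  4.99842371e-03,  1.33523744e+00,
       -2.29830993e-05,  1.57081755e+00]), 'joint_vel': array([-0.00056732, -0.0001978 ,  0.00042595,  0.0007293 , -0.00137713,
        0.00055038]), 'tau': array([-9.78710250e-05, -3.72208393e+01,  2.52682883e+01,  1.41430406e-03,
       -1.25178703e-04,  3.69909969e-06]), 'eef_pos': array([0.13809676, 0.48053444, 0.24228519]), 'tool_rot': array([ 1.39467980e-01,  9.90226580e-01, -4.32127386e-05,  5.51959324e-06]), 'ft_force': array([-0.00694485,  0.21745588,  0.31017977]), 'ft_torque': array([-0.03261986,  0.01030454, -0.01931725]), 'grasp_force': 0.0, 'grip_width': 0.08545178815254562}
```

Run:
```python
import cv2
a=cv2.imread("pics/top0.png"); b=cv2.imread("pics/scene0.png")
cv2.imwrite("pics/top0c.png",cv2.resize(a[80:320,130:530],(800,480),interpolation=cv2.INTER_CUBIC))
cv2.imwrite("pics/scene0c.png",cv2.resize(b[100:350,150:490],(800,588),interpolation=cv2.INTER_CUBIC))
```

```text
(no output)
```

View pics/top0c.png

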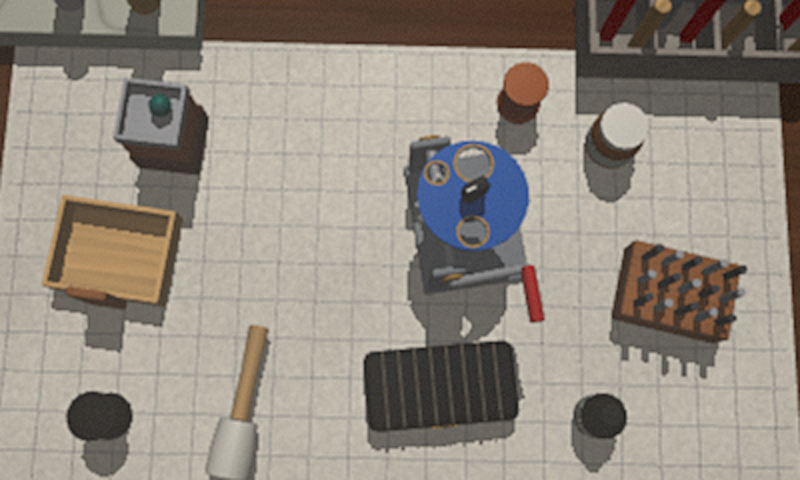

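View pics/scene0c.png

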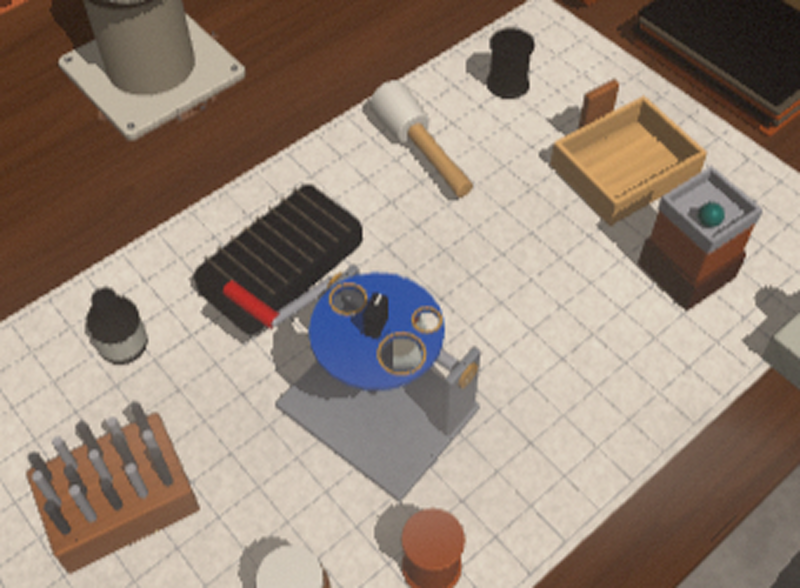

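The top view shows the teal (medium) bead in the dish at crop (160,103), so the front bead is the small one and the dial target is +1.05. The tray is on the left (rim corners at crop (65,198), (178,212), (158,300), (45,283)), with its tab on the near side. The red handle is at (533,293).

```bash
cat > h.py <<'E'
import numpy as np,cv2
from workcell import bot
from scipy.spatial.transform import Rotation as R
from scipy.optimize import least_squares
def cam(n,obs=None):
    c=bot.get_calibration(n); f=200/np.tan(np.radians(c["vfov"]/2))
    if n=="wrist":
        o=obs or bot.get_obs(); T=R.from_quat(o["tool_rot"]).as_matrix(); m=c["mount"]
        return f,c["cx"],c["cy"],o["eef_pos"]+T@m[:3,3],T@m[:3,:3]
    return f,c["cx"],c["cy"],np.array(c["origin"]),R.from_quat(c["rotation"]).as_matrix()
def proj(C,P):
    f,cx,cy,o,M=C; p=(np.atleast_2d(P)-o)@M
    return np.c_[cx+f*p[:,0]/-p[:,2],cy-f*p[:,1]/-p[:,2]]
def back(C,uv,z):
    f,cx,cy,o,M=C; uv=np.atleast_2d(uv)
    d=np.c_[(uv[:,0]-cx)/f,-(uv[:,1]-cy)/f,-np.ones(len(uv))]@M.T
    return o+d*((z-o[2])/d[:,2])[:,None]
def red(im): h=cv2.cvtColor(im,cv2.COLOR_RGB2HSV); return ((h[...,0]<6)|(h[...,0]>174))&(h[...,1]>170)&(h[...,2]>80)
def blue(im): h=cv2.cvtColor(im,cv2.COLOR_RGB2HSV); return (h[...,0]>100)&(h[...,0]<130)&(h[...,1]>120)&(h[...,2]>50)
def big(m):
    n,l,s,c=cv2.connectedComponentsWithStats(m.astype(np.uint8)); i=1+np.argmax(s[1:,4]); return l==i
def rot(a): return np.array([[np.cos(a),-np.sin(a)],[np.sin(a),np.cos(a)]])
E
python3 - <<'E'
from h import *
for n in ["top","scene"]:
    im=cv2.imread(f"pics/{n}0.png")[:,:,::-1].copy(); C=cam(n)
    x0,x1,y0,y1=(320,420,130,260) if n=="top" else (230,345,205,290)
    w=np.zeros(im.shape[:2],bool); w[y0:y1,x0:x1]=1
    m=big(red(im)&w); p=np.argwhere(m)[:,::-1].astype(float); r=cv2.minAreaRect(p.astype(np.float32))
    print(n,"red",m.sum(),back(C,p.mean(0),.143 if n=="scene" else .145),)
    v=cv2.fitLine(p.astype(np.float32),cv2.DIST_L2,0,.01,.01).ravel(); t=(p-v[2:])@v[:2]
    e=np.array([v[2:]+v[:2]*t.min(),v[2:]+v[:2]*t.max()]); E=back(C,e,.143); d=E[0]-E[1]; print(E,np.linalg.norm(d),np.degrees(np.arctan2(d[1],d[0])))
    m=big(blue(im)&w); hull=cv2.convexHull(np.argwhere(m)[:,::-1].astype(np.int32)); el=cv2.fitEllipse(hull)
    hw=back(C,hull[:,0].astype(float),.162)[:,:2]
    print("cap ctr",cv2.minEnclosingCircle(hw.astype(np.float32)))
C=cam("top")
u=np.array([[65,198],[178,212],[158,300],[45,283]])/2+[130,80]
W=back(C,u,.045)[:,:2]; print(W,W.mean(0)); 
for i in range(4): d=W[(i+1)%4]-W[i]; print(np.linalg.norm(d),np.degrees(np.arctan2(d[1],d[0])))
for n,q,z in [("small",[436,172],.162),("large",[473,162],.162),("med",[473,232],.162),("knob",[476,188],.202),("tab",[87,293],.095)]:
    print(n,back(C,np.array(q)/2+[130,80],z))
E
```

```text
top red 75 [[ 0.49254718 -0.16700216  0.145     ]]
[[ 0.52818857 -0.1621999   0.143     ]
 [ 0.46561757 -0.17125773  0.143     ]] 0.06322321457229917 8.236969730459922
cap ctr ((0.6082814931869507, -0.100287526845932), 0.06407112628221512)
scene red 156 [[ 0.49219348 -0.16689818  0.143     ]]
[[ 0.45975203 -0.17240352  0.143     ]
 [ 0.52513647 -0.16130771  0.143     ]] 0.06631924445290281 -170.3685976480708
cap ctr ((0.6089320182800293, -0.09571559727191925), 0.0658550038933754)
[[0.6192484  0.42504512]
 [0.604168   0.27758457]
 [0.48930321 0.29525276]
 [0.50770444 0.44035507]] [0.55510601 0.35955938]
0.14822965725977902 -95.83918902770758
0.11621568536605494 171.25545620868104
0.146264434894867 82.77258007759255
0.11258973840744842 -7.815288646134498
small [[ 0.63416307 -0.04963307  0.162     ]]
large [[ 0.64740014 -0.09311791  0.162     ]]
med [[ 0.56319668 -0.09355982  0.162     ]]
knob [[ 0.60583114 -0.09299541  0.202     ]]
tab [[0.48993858 0.36954033 0.095     ]]
```

```bash
cat >> h.py <<'E'
S0=np.array([.6028,-.0625]); YAW=np.radians(9.3)
def sp(x,y): return S0+rot(YAW)@[x,y]
def go(p,ang=None,note=""):
    "print the drive units from the present pose to TCP position p, tool down, tool y at ang deg (mod 180)"
    o=bot.get_obs(); T=R.from_quat(o["tool_rot"]).as_matrix(); d=T.T@(np.array(p)-o["eef_pos"])/.05
    y=T[:,1]; cur=np.degrees(np.arctan2(y[1],y[0])); out=""
    if ang is not None:
        a=np.radians(ang); best=None
        for s in (0,np.pi):
            yy=np.array([np.cos(a+s),np.sin(a+s),0]); z=np.array([0,0,-1.]); G=np.c_[np.cross(yy,z),yy,z]
            w=R.from_matrix(T.T@G).as_rotvec(degrees=True)/5; out+=" w "+str(np.round(w,2))
    print(note,"d",np.round(d,3),out,"cur",np.round(cur,1),"clock",o["clock"],"j6",o["joint_pos"][5].round(2))
E
python3 -c "
from h import *
go([.4895,.369,.16],-7.4)
go([.4895,.369,.069],-7.4)
print(sp(0,.115), sp(-.066,.115), sp(-.130,-.085), sp(0,-.036))"
```

```text
d [-7.371 -0.203  1.646]  w [-0.    0.   16.27] w [ -0.    -0.   -19.73] cur 74.0 clock 1.4 j6 1.57
 d [-7.371 -0.202  3.466]  w [-0.    0.   16.27] w [ -0.    -0.   -19.73] cur 74.0 clock 1.4 j6 1.57
[0.58421556 0.05098841] [0.51908308 0.04032256] [ 0.48824508 -0.16739123] [ 0.60861774 -0.09802681]
```

>>> drive_tool([
  {"dx": -7.37,"dy": -0.2,"dz": 1.65,"wz": 16.27,"hand": 85},
  {"dx": -7.37,"dy": -0.2,"dz": 1.65,"wz": 16.27,"hand": 85},
  {"dx": -7.37,"dy": -0.2,"dz": 1.65,"wz": 16.27,"hand": 85},
  {"dx": -7.37,"dy": -0.2,"dz": 1.65,"wz": 16.27,"hand": 85},
  {"dx": -7.37,"dy": -0.2,"dz": 1.65,"wz": 16.27,"hand": 85},
  {"dx": -7.37,"dy": -0.2,"dz": 1.65,"wz": 16.27,"hand": 85},
  {"dx": -7.37,"dy": -0.2,"dz": 1.65,"wz": 16.27,"hand": 85},
  {"dx": -7.37,"dy": -0.2,"dz": 1.65,"wz": 16.27,"hand": 85},
  {"dx": -7.37,"dy": -0.2,"dz": 1.65,"wz": 16.27,"hand": 85},
  {"dx": -7.37,"dy": -0.2,"dz": 1.65,"wz": 16.27,"hand": 85},
  {"dx": -7.37,"dy": -0.2,"dz": 1.65,"wz": 16.27,"hand": 85},
  {"dx": -7.37,"dy": -0.2,"dz": 1.65,"wz": 16.27,"hand": 85},
  {"dx": -7.37,"dy": -0.2,"dz": 1.65,"wz": 16.27,"hand": 85},
  {"dx": -7.37,"dy": -0.2,"dz": 1.65,"wz": 16.27,"hand": 85},
])

```text
invalid input at $.rows[0]: expected keys dx, dy, dz, wx, wy, wz, hand
```

```bash
python3 -c "
from h import *
go([.4895,.369,.069],-7.4)
im=bot.camera('wrist'); cv2.imwrite('pics/w1.png',im[:,:,::-1]); C=cam('wrist')
print(proj(C,[.4895,.369,.095]))
t=np.array([.555,.36]);Q=rot(np.radians(-7.4))
print(np.round(proj(C,[list(t+Q@[a,b])+[.045] for a,b in [(-.06,-.075),(-.06,.075),(.06,.075),(.06,-.075)]])))
print(np.round(proj(C,[list(t+Q@[a,b])+[.095] for a,b in [(-.06,-.025),(-.06,.025),(-.072,.025),(-.072,-.025)]])))
"
```

```text
d [-7.371 -0.202  3.466]  w [-0.    0.   16.27] w [ -0.    -0.   -19.73] cur 74.0 clock 1.4 j6 1.57
[[308.3923659  466.44360057]]
[[258. 436.]
 [362. 425.]
 [370. 481.]
 [274. 490.]]
[[290. 472.]
 [328. 468.]
 [327. 461.]
 [288. 465.]]
```

View pics/w1.png

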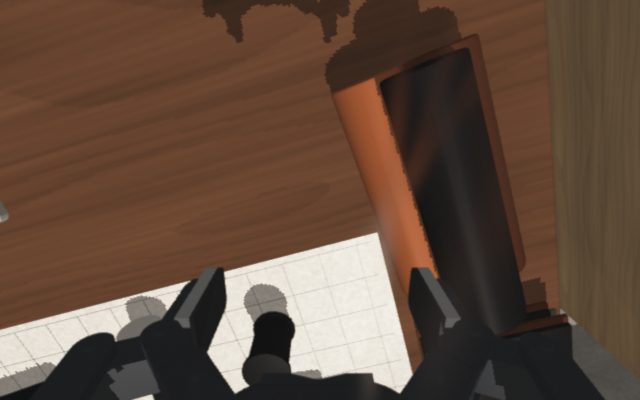

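The move was refused because every key is required, so that picture only shows the start pose. I'll send it again with all the keys.

>>> drive_tool([
  {"dx": -7.37,"dy": -0.2,"dz": 1.65,"wx": 0,"wy": 0,"wz": 16.27,"hand": 85},
  {"dx": -7.37,"dy": -0.2,"dz": 1.65,"wx": 0,"wy": 0,"wz": 16.27,"hand": 85},
  {"dx": -7.37,"dy": -0.2,"dz": 1.65,"wx": 0,"wy": 0,"wz": 16.27,"hand": 85},
  {"dx": -7.37,"dy": -0.2,"dz": 1.65,"wx": 0,"wy": 0,"wz": 16.27,"hand": 85},
  {"dx": -7.37,"dy": -0.2,"dz": 1.65,"wx": 0,"wy": 0,"wz": 16.27,"hand": 85},
  {"dx": -7.37,"dy": -0.2,"dz": 1.65,"wx": 0,"wy": 0,"wz": 16.27,"hand": 85},
  {"dx": -7.37,"dy": -0.2,"dz": 1.65,"wx": 0,"wy": 0,"wz": 16.27,"hand": 85},
  {"dx": -7.37,"dy": -0.2,"dz": 1.65,"wx": 0,"wy": 0,"wz": 16.27,"hand": 85},
  {"dx": -7.37,"dy": -0.2,"dz": 1.65,"wx": 0,"wy": 0,"wz": 16.27,"hand": 85},
  {"dx": -7.37,"dy": -0.2,"dz": 1.65,"wx": 0,"wy": 0,"wz": 16.27,"hand": 85},
  {"dx": -7.37,"dy": -0.2,"dz": 1.65,"wx": 0,"wy": 0,"wz": 16.27,"hand": 85},
  {"dx": -7.37,"dy": -0.2,"dz": 1.65,"wx": 0,"wy": 0,"wz": 16.27,"hand": 85},
  {"dx": -7.37,"dy": -0.2,"dz": 1.65,"wx": 0,"wy": 0,"wz": 16.27,"hand": 85},
  {"dx": -7.37,"dy": -0.2,"dz": 1.65,"wx": 0,"wy": 0,"wz": 16.27,"hand": 85},
  {"dx": -7.37,"dy": -0.2,"dz": 1.65,"wx": 0,"wy": 0,"wz": 16.27,"hand": 85},
])

```text
clock: 2.95
eef_pos: [0.4893, 0.3694, 0.16]
tool_rot: [0.751, 0.66, 0.0, 0.0]
ft_force: [0.6, -0.8, 1.0]
grip_width: 0.085
grasp_force: 0.0
```

```bash
python3 -c "
from h import *
go([.4895,.369,.069],-7.4)
im=bot.camera('wrist'); cv2.imwrite('pics/w2.png',im[:,:,::-1]); C=cam('wrist')
print(bot.get_obs()['eef_pos'])
t=np.array([.555,.36]);Q=rot(np.radians(-7.4))
print(np.round(proj(C,[list(t+Q@[a,b])+[.045] for a,b in [(-.06,-.075),(-.06,.075),(.06,.075),(.06,-.075)]])))
print(np.round(proj(C,[list(t+Q@[a,b])+[.095] for a,b in [(-.06,-.025),(-.06,.025),(-.072,.025),(-.072,-.025)]])))
"
```

```text
d [-0.008  0.004  1.82 ]  w [ 0.   -0.    0.01] w [  0.     0.   -35.99] cur -7.3 clock 2.95 j6 2.35
[0.48934721 0.36936006 0.15995292]
[[324. 283.]
 [325. 107.]
 [489. 107.]
 [459. 283.]]
[[326. 262.]
 [327. 192.]
 [308. 192.]
 [308. 262.]]
```

View pics/w2.png

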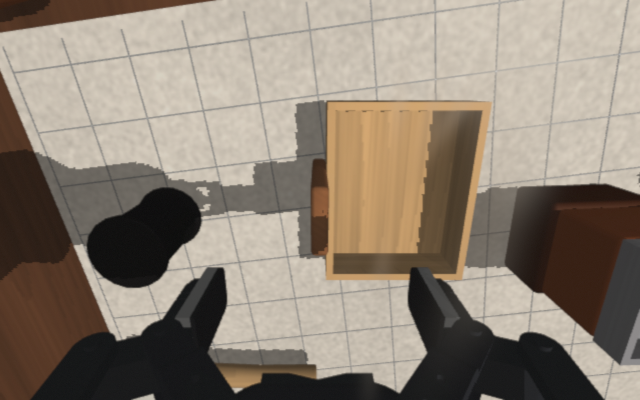

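The wrist view shows the tray rim at (328,102)–(463,279), within 5 px of my prediction. The tray therefore sits about 4 mm further in +y and 2 mm further in +x. I'll correct for that, go down and grip the tab.

>>> drive_tool([
  {"dx": 0.07,"dy": 0.05,"dz": 0.5,"wx": 0,"wy": 0,"wz": 0,"hand": 85},
  {"dx": 0.07,"dy": 0.05,"dz": 1.0,"wx": 0,"wy": 0,"wz": 0,"hand": 85},
  {"dx": 0.07,"dy": 0.05,"dz": 1.4,"wx": 0,"wy": 0,"wz": 0,"hand": 85},
  {"dx": 0.07,"dy": 0.05,"dz": 1.7,"wx": 0,"wy": 0,"wz": 0,"hand": 85},
  {"dx": 0.07,"dy": 0.05,"dz": 1.82,"wx": 0,"wy": 0,"wz": 0,"hand": 40},
  {"dx": 0.07,"dy": 0.05,"dz": 1.82,"wx": 0,"wy": 0,"wz": 0,"hand": 20},
  {"dx": 0.07,"dy": 0.05,"dz": 1.82,"wx": 0,"wy": 0,"wz": 0,"hand": 0},
  {"dx": 0.07,"dy": 0.05,"dz": 1.82,"wx": 0,"wy": 0,"wz": 0,"hand": 0},
  {"dx": 0.07,"dy": 0.05,"dz": 1.82,"wx": 0,"wy": 0,"wz": 0,"hand": 0},
  {"dx": 0.07,"dy": 0.05,"dz": 1.82,"wx": 0,"wy": 0,"wz": 0,"hand": 0},
  {"dx": 0.07,"dy": 0.05,"dz": 1.82,"wx": 0,"wy": 0,"wz": 0,"hand": 0},
  {"dx": 0.07,"dy": 0.05,"dz": 1.82,"wx": 0,"wy": 0,"wz": 0,"hand": 0},
  {"dx": 0.07,"dy": 0.05,"dz": 1.82,"wx": 0,"wy": 0,"wz": 0,"hand": 0},
])

```text
clock: 4.3
eef_pos: [0.4927, 0.3729, 0.0701]
tool_rot: [0.751, 0.66, 0.001, -0.0]
ft_force: [-1.1, 0.7, 5.7]
grip_width: 0.0115
grasp_force: 59.8
```

```bash
python3 -c "
from h import *
p=bot.get_obs()['eef_pos']; print(p)
go([p[0],p[1],p[2]+.08],-7.4)
q=sp(-.066,.117)
go([q[0],q[1],p[2]+.08],9.3); go([q[0],q[1],p[2]],9.3)
"
```

```text
[0.49269154 0.37293261 0.07008332]
 d [ 3.0e-03  1.0e-03 -1.6e+00]  w [ 0.01 -0.02  0.01] w [ 3.000e-02  2.000e-02 -3.599e+01] cur -7.4 clock 4.3 j6 2.35
 d [-6.489  1.366 -1.61 ]  w [ 0.01 -0.02 -3.33] w [-3.000e-02 -2.000e-02  3.267e+01] cur -7.4 clock 4.3 j6 2.35
 d [-6.491  1.365 -0.01 ]  w [ 0.01 -0.02 -3.33] w [-3.000e-02 -2.000e-02  3.267e+01] cur -7.4 clock 4.3 j6 2.35
```

>>> drive_tool([
  {"dx": 0,"dy": 0,"dz": -0.5,"wx": 0,"wy": 0,"wz": 0,"hand": 0},
  {"dx": 0,"dy": 0,"dz": -1.0,"wx": 0,"wy": 0,"wz": 0,"hand": 0},
  {"dx": -0.3,"dy": 0.07,"dz": -1.6,"wx": 0,"wy": 0,"wz": 0,"hand": 0},
  {"dx": -0.7,"dy": 0.15,"dz": -1.6,"wx": 0,"wy": 0,"wz": -0.3,"hand": 0},
  {"dx": -1.2,"dy": 0.25,"dz": -1.6,"wx": 0,"wy": 0,"wz": -0.6,"hand": 0},
  {"dx": -1.8,"dy": 0.38,"dz": -1.6,"wx": 0,"wy": 0,"wz": -0.9,"hand": 0},
  {"dx": -2.4,"dy": 0.5,"dz": -1.6,"wx": 0,"wy": 0,"wz": -1.2,"hand": 0},
  {"dx": -3.0,"dy": 0.63,"dz": -1.6,"wx": 0,"wy": 0,"wz": -1.5,"hand": 0},
  {"dx": -3.6,"dy": 0.75,"dz": -1.6,"wx": 0,"wy": 0,"wz": -1.8,"hand": 0},
  {"dx": -4.2,"dy": 0.88,"dz": -1.6,"wx": 0,"wy": 0,"wz": -2.1,"hand": 0},
  {"dx": -4.8,"dy": 1.0,"dz": -1.6,"wx": 0,"wy": 0,"wz": -2.5,"hand": 0},
  {"dx": -5.4,"dy": 1.14,"dz": -1.6,"wx": 0,"wy": 0,"wz": -2.8,"hand": 0},
  {"dx": -5.9,"dy": 1.24,"dz": -1.6,"wx": 0,"wy": 0,"wz": -3.1,"hand": 0},
  {"dx": -6.2,"dy": 1.3,"dz": -1.6,"wx": 0,"wy": 0,"wz": -3.33,"hand": 0},
  {"dx": -6.4,"dy": 1.35,"dz": -1.6,"wx": 0,"wy": 0,"wz": -3.33,"hand": 0},
  {"dx": -6.49,"dy": 1.37,"dz": -1.6,"wx": 0,"wy": 0,"wz": -3.33,"hand": 0},
  {"dx": -6.49,"dy": 1.37,"dz": -1.6,"wx": 0,"wy": 0,"wz": -3.33,"hand": 0},
  {"dx": -6.49,"dy": 1.37,"dz": -1.6,"wx": 0,"wy": 0,"wz": -3.33,"hand": 0},
])

```text
clock: 6.1
eef_pos: [0.5185, 0.0423, 0.1486]
tool_rot: [0.647, 0.762, -0.0, -0.0]
ft_force: [-0.1, 1.4, -2.5]
grip_width: 0.0111
grasp_force: 59.1
```

```bash
python3 -c "
from h import *
print(bot.get_obs()['eef_pos'],bot.get_obs()['grip_width'])
q=sp(-.066,.117)
go([q[0],q[1],.0700],9.3)
im=bot.camera('top'); cv2.imwrite('pics/top1.png',cv2.resize(im[80:320,230:530,::-1],(750,600),interpolation=cv2.INTER_CUBIC))
"
```

```text
[0.5185456  0.04232611 0.14862099] 0.011121299990446294
 d [-0.002  0.005  1.572]  w [-0. -0.  0.] w [ 1.0e-02 -1.0e-02 -3.6e+01] cur 9.3 clock 6.1 j6 1.49
```

View pics/top1.png

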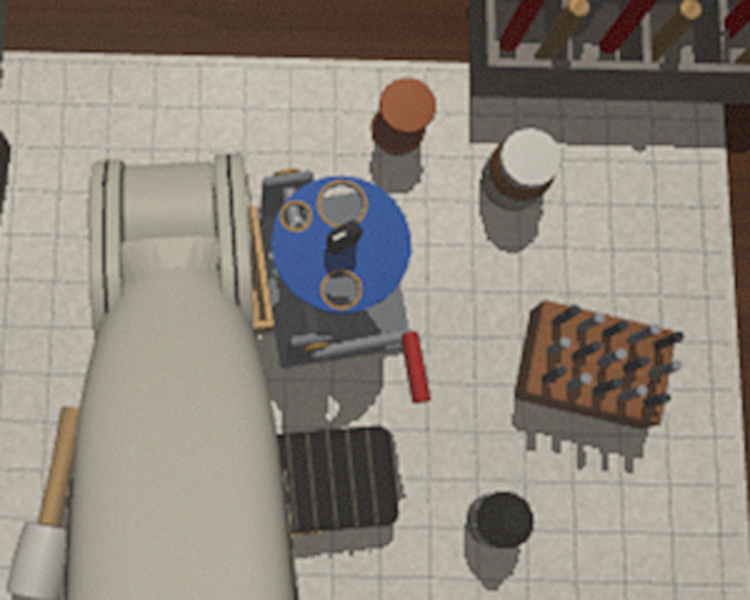

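The tray's near edge at (262,265) runs parallel to the stand and sits just left of the foot plate. I'll lower it and let go.

>>> drive_tool([
  {"dx": 0,"dy": 0,"dz": 0.4,"wx": 0,"wy": 0,"wz": 0,"hand": 0},
  {"dx": 0,"dy": 0,"dz": 0.8,"wx": 0,"wy": 0,"wz": 0,"hand": 0},
  {"dx": 0,"dy": 0,"dz": 1.15,"wx": 0,"wy": 0,"wz": 0,"hand": 0},
  {"dx": 0,"dy": 0,"dz": 1.4,"wx": 0,"wy": 0,"wz": 0,"hand": 0},
  {"dx": 0,"dy": 0,"dz": 1.5,"wx": 0,"wy": 0,"wz": 0,"hand": 0},
  {"dx": 0,"dy": 0,"dz": 1.57,"wx": 0,"wy": 0,"wz": 0,"hand": 0},
  {"dx": 0,"dy": 0,"dz": 1.57,"wx": 0,"wy": 0,"wz": 0,"hand": 0},
  {"dx": 0,"dy": 0,"dz": 1.57,"wx": 0,"wy": 0,"wz": 0,"hand": 0},
  {"dx": 0,"dy": 0,"dz": 1.57,"wx": 0,"wy": 0,"wz": 0,"hand": 60},
  {"dx": 0,"dy": 0,"dz": 1.57,"wx": 0,"wy": 0,"wz": 0,"hand": 60},
  {"dx": 0,"dy": 0,"dz": 1.57,"wx": 0,"wy": 0,"wz": 0,"hand": 60},
  {"dx": 0,"dy": 0,"dz": 1.57,"wx": 0,"wy": 0,"wz": 0,"hand": 60},
  {"dx": 0,"dy": 0,"dz": 1.2,"wx": 0,"wy": 0,"wz": 0,"hand": 60},
  {"dx": 0,"dy": 0,"dz": 0.6,"wx": 0,"wy": 0,"wz": 0,"hand": 60},
  {"dx": 0,"dy": 0,"dz": -0.2,"wx": 0,"wy": 0,"wz": 0,"hand": 85},
  {"dx": 0,"dy": 0,"dz": -1.0,"wx": 0,"wy": 0,"wz": 0,"hand": 85},
  {"dx": 0,"dy": 0,"dz": -1.8,"wx": 0,"wy": 0,"wz": 0,"hand": 85},
  {"dx": 0,"dy": 0,"dz": -2.4,"wx": 0,"wy": 0,"wz": 0,"hand": 85},
  {"dx": 0,"dy": 0,"dz": -2.4,"wx": 0,"wy": 0,"wz": 0,"hand": 85},
])

```text
clock: 8.05
eef_pos: [0.5212, 0.0419, 0.2743]
tool_rot: [0.648, 0.762, 0.004, 0.004]
ft_force: [0.2, 0.2, 0.2]
grip_width: 0.0853
grasp_force: 0.0
```

```bash
python3 -c "
from h import *
p=sp(0,-.036)
go([p[0],p[1],.265],31)
go([p[0],p[1],.265],10)
"
```

```text
d [-3.043  1.272  0.201]  w [ 0.12  0.03 -4.35] w [ 0.05 -0.16 31.65] cur 9.3 clock 8.05 j6 1.49
 d [-3.043  1.272  0.201]  w [ 0.12  0.01 -0.15] w [ 2.000e-02 -1.900e-01  3.585e+01] cur 9.3 clock 8.05 j6 1.49
```

>>> drive_tool([
  {"dx": -0.3,"dy": 0.13,"dz": 0,"wx": 0,"wy": 0,"wz": -0.5,"hand": 85},
  {"dx": -1.0,"dy": 0.4,"dz": 0,"wx": 0,"wy": 0,"wz": -1.5,"hand": 85},
  {"dx": -1.8,"dy": 0.75,"dz": 0,"wx": 0,"wy": 0,"wz": -2.5,"hand": 85},
  {"dx": -2.5,"dy": 1.05,"dz": 0.1,"wx": 0,"wy": 0,"wz": -3.5,"hand": 85},
  {"dx": -3.04,"dy": 1.27,"dz": 0.2,"wx": 0.12,"wy": 0.03,"wz": -4.35,"hand": 85},
  {"dx": -3.04,"dy": 1.27,"dz": 0.2,"wx": 0.12,"wy": 0.03,"wz": -4.35,"hand": 85},
  {"dx": -3.04,"dy": 1.27,"dz": 0.2,"wx": 0.12,"wy": 0.03,"wz": -4.35,"hand": 85},
])

```text
clock: 8.75
eef_pos: [0.6053, -0.0984, 0.2571]
tool_rot: [0.493, 0.87, -0.003, -0.006]
ft_force: [-0.4, 0.6, 0.0]
grip_width: 0.085
grasp_force: 0.0
```

```bash
cat > m.py <<'E'
from h import *
import sys
im=bot.camera('wrist'); cv2.imwrite(f'pics/{sys.argv[1]}.png',im[:,:,::-1]); C=cam('wrist'); print(bot.get_obs()['eef_pos'])
m=big(blue(im)); cs,_=cv2.findContours(m.astype(np.uint8),cv2.RETR_CCOMP,cv2.CHAIN_APPROX_NONE)
cs=sorted(cs,key=len)[::-1]
for c in cs[:6]:
    W=back(C,c[:,0].astype(float),.162)[:,:2]; (x,y),r=cv2.minEnclosingCircle(W.astype(np.float32)); print(len(c),cv2.boundingRect(c),np.round([x,y,r],4),W.mean(0).round(4))
E
python3 m.py w3
```

```text
[ 0.60523617 -0.0977187   0.25786854]
793 (240, 118, 177, 166) [ 0.61   -0.0914  0.066 ] [ 0.6184 -0.0901]
154 (248, 151, 56, 55) [ 0.5659 -0.0922  0.0207] [ 0.5659 -0.0919]
```

View pics/w3.png

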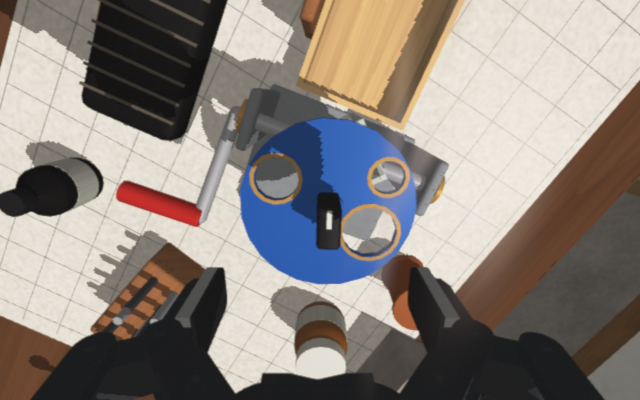

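The wrist view shows the cap, the knob bar almost vertical at (328,220), the medium opening at (275,178), small at (389,178) and large at (370,232). The tray is below at the top of the picture. Next I'll compute the knob angle.

```bash
cat > k.py <<'E'
from h import *
im=bot.camera('wrist'); C=cam('wrist'); o=bot.get_obs(); print(o['eef_pos'],o['clock'])
m=big(blue(im)); hull=cv2.convexHull(np.argwhere(m)[:,::-1].astype(np.int32))[:,0].astype(float)
W=back(C,hull,.162)[:,:2]; (cx,cy),r=cv2.minEnclosingCircle(W.astype(np.float32)); c=np.array([cx,cy])
print("cap",c,r)
h=cv2.cvtColor(im,cv2.COLOR_RGB2HSV); org=(h[...,0]>8)&(h[...,0]<24)&(h[...,1]>110)&(h[...,2]>60)
fill=cv2.drawContours(np.zeros(m.shape,np.uint8),[cv2.convexHull(np.argwhere(m)[:,::-1].astype(np.int32))],-1,1,-1)
org&=fill>0
n,l,s,cc=cv2.connectedComponentsWithStats(org.astype(np.uint8),connectivity=8)
for i in range(1,n):
    if s[i,4]>40:
        w=back(C,np.argwhere(l==i)[:,::-1].astype(float),.162)[:,:2]; (a,b),r=cv2.minEnclosingCircle(w.astype(np.float32)); d=np.array([a,b])-c
        print("hole r",round(r,4),"pos",round(a,4),round(b,4),"dist",np.linalg.norm(d).round(4),"ang",np.degrees(np.arctan2(d[1],d[0])).round(1))
k=fill.astype(bool)&(im.max(2)<45); k=big(k); q=np.argwhere(k)[:,::-1].astype(np.float32); print("knob",k.sum(),cv2.minAreaRect(q))
rr=red(im)
if rr.sum()>50:
    p=np.argwhere(big(rr))[:,::-1].astype(np.float32); v=cv2.fitLine(p,cv2.DIST_L2,0,.01,.01).ravel()
    t=(p-v[2:])@v[:2]; E=back(C,np.array([v[2:]+v[:2]*t.min(),v[2:]+v[:2]*t.max()]),.145); d=E[1]-E[0]
    print("handle",E.mean(0),np.linalg.norm(d),np.degrees(np.arctan2(d[1],d[0])))
go([o['eef_pos'][0],o['eef_pos'][1],.182],31)
E
python3 k.py
```

```text
[ 0.60523914 -0.09728536  0.25849268] 8.85
cap [ 0.61009651 -0.09171434] 0.06590165942907333
hole r 0.0189 pos 0.5661 -0.0924 dist 0.044 ang -179.1
hole r 0.0141 pos 0.6333 -0.0504 dist 0.0474 ang 60.7
hole r 0.0237 pos 0.6482 -0.0932 dist 0.0381 ang -2.2
knob 735 ((328.0, 220.5), (55.0, 22.0), 90.0)
handle [ 0.49593235 -0.16390426  0.145     ] 0.06673949073317134 9.923687813595514
 d [-0.008  0.016  1.53 ]  w [-0.12 -0.06  0.01] w [  0.1   -0.19 -35.99] cur 31.0 clock 8.85 j6 0.87
```

```bash
sed -i 's/radians(9.3)/radians(9.8)/' h.py; python3 -c "
from h import *
go([.610,-.093,.182],30.8)"
```

```text
d [0.016 0.141 1.529]  w [-0.12 -0.06  0.05] w [  0.1   -0.19 -35.95] cur 31.0 clock 8.85 j6 0.87
```

>>> drive_tool([
  {"dx": 0.02,"dy": 0.14,"dz": 0.1,"wx": 0,"wy": 0,"wz": 0,"hand": 60},
  {"dx": 0.02,"dy": 0.14,"dz": 0.5,"wx": 0,"wy": 0,"wz": 0,"hand": 60},
  {"dx": 0.02,"dy": 0.14,"dz": 0.9,"wx": 0,"wy": 0,"wz": 0,"hand": 60},
  {"dx": 0.02,"dy": 0.14,"dz": 1.25,"wx": 0,"wy": 0,"wz": 0,"hand": 50},
  {"dx": 0.02,"dy": 0.14,"dz": 1.5,"wx": 0,"wy": 0,"wz": 0,"hand": 40},
  {"dx": 0.02,"dy": 0.14,"dz": 1.5,"wx": 0,"wy": 0,"wz": 0,"hand": 30},
  {"dx": 0.02,"dy": 0.14,"dz": 1.5,"wx": 0,"wy": 0,"wz": 0,"hand": 20},
  {"dx": 0.02,"dy": 0.14,"dz": 1.5,"wx": 0,"wy": 0,"wz": 0,"hand": 10},
  {"dx": 0.02,"dy": 0.14,"dz": 1.5,"wx": 0,"wy": 0,"wz": 0,"hand": 10},
  {"dx": 0.02,"dy": 0.14,"dz": 1.5,"wx": 0,"wy": 0,"wz": 0,"hand": 10},
  {"dx": 0.02,"dy": 0.14,"dz": 1.5,"wx": 0,"wy": 0,"wz": 0,"hand": 10},
])

```text
clock: 9.95
eef_pos: [0.6103, -0.0937, 0.1848]
tool_rot: [0.492, 0.87, -0.003, -0.004]
ft_force: [-5.6, -0.8, 3.6]
grip_width: 0.0151
grasp_force: 60.0
```

```bash
python3 -c "
from h import *
o=bot.get_obs();print(o['eef_pos'],o['ft_force'],o['ft_torque'],o['grip_width'])
p=o['eef_pos'];go(p,70.0)"
```

```text
[ 0.61028052 -0.09372498  0.18475396] [-5.61232203 -0.81795833  3.5865661 ] [0.16157633 0.73756762 0.02551007] 0.015063250045635806
 d [0. 0. 0.]  w [-0.09 -0.08 -7.8 ] w [-0.11  0.11 28.2 ] cur 31.0 clock 9.95 j6 0.88
```

>>> drive_tool([
  {"dx": 0,"dy": 0,"dz": 0,"wx": 0,"wy": 0,"wz": -0.3,"hand": 10},
  {"dx": 0,"dy": 0,"dz": 0,"wx": 0,"wy": 0,"wz": -0.8,"hand": 10},
  {"dx": 0,"dy": 0,"dz": 0,"wx": 0,"wy": 0,"wz": -1.4,"hand": 10},
  {"dx": 0,"dy": 0,"dz": 0,"wx": 0,"wy": 0,"wz": -2.0,"hand": 10},
  {"dx": 0,"dy": 0,"dz": 0,"wx": 0,"wy": 0,"wz": -2.6,"hand": 10},
  {"dx": 0,"dy": 0,"dz": 0,"wx": 0,"wy": 0,"wz": -3.2,"hand": 10},
  {"dx": 0,"dy": 0,"dz": 0,"wx": 0,"wy": 0,"wz": -3.8,"hand": 10},
  {"dx": 0,"dy": 0,"dz": 0,"wx": 0,"wy": 0,"wz": -4.4,"hand": 10},
  {"dx": 0,"dy": 0,"dz": 0,"wx": 0,"wy": 0,"wz": -5.0,"hand": 10},
  {"dx": 0,"dy": 0,"dz": 0,"wx": 0,"wy": 0,"wz": -5.6,"hand": 10},
  {"dx": 0,"dy": 0,"dz": 0,"wx": 0,"wy": 0,"wz": -6.2,"hand": 10},
  {"dx": 0,"dy": 0,"dz": 0,"wx": 0,"wy": 0,"wz": -6.8,"hand": 10},
  {"dx": 0,"dy": 0,"dz": 0,"wx": 0,"wy": 0,"wz": -7.3,"hand": 10},
  {"dx": 0,"dy": 0,"dz": 0,"wx": 0,"wy": 0,"wz": -7.6,"hand": 10},
  {"dx": 0,"dy": 0,"dz": 0,"wx": 0,"wy": 0,"wz": -7.8,"hand": 10},
  {"dx": 0,"dy": 0,"dz": 0,"wx": 0,"wy": 0,"wz": -7.8,"hand": 10},
  {"dx": 0,"dy": 0,"dz": 0,"wx": 0,"wy": 0,"wz": -7.8,"hand": 10},
  {"dx": 0,"dy": 0,"dz": 0,"wx": 0,"wy": 0,"wz": -7.8,"hand": 10},
])

```text
clock: 11.75
eef_pos: [0.6105, -0.0935, 0.1847]
tool_rot: [0.173, 0.985, -0.001, -0.005]
ft_force: [-5.8, 0.8, 5.2]
grip_width: 0.015
grasp_force: 60.1
```

```bash
python3 -c "
from h import *
o=bot.get_obs();print(o['eef_pos'],o['ft_force'],o['ft_torque'],o['grip_width'])
p=o['eef_pos'];go(p,70.0)"
```

```text
[ 0.61050476 -0.09351172  0.18472175] [-5.75340173  0.84862642  5.24229525] [0.28951171 0.7973405  0.05727737] 0.014993213996597005
 d [0. 0. 0.]  w [-0.05 -0.1   0.01] w [  0.16  -0.08 -35.99] cur 70.0 clock 11.75 j6 0.2
```

Next I'll release, rise to 0.26 and check the cap angle.

>>> drive_tool([
  {"dx": 0,"dy": 0,"dz": 0,"wx": 0,"wy": 0,"wz": 0,"hand": 40},
  {"dx": 0,"dy": 0,"dz": 0,"wx": 0,"wy": 0,"wz": 0,"hand": 60},
  {"dx": 0,"dy": 0,"dz": 0,"wx": 0,"wy": 0,"wz": 0,"hand": 60},
  {"dx": 0,"dy": 0,"dz": 0,"wx": 0,"wy": 0,"wz": 0,"hand": 60},
  {"dx": 0,"dy": 0,"dz": -0.4,"wx": 0,"wy": 0,"wz": 0,"hand": 60},
  {"dx": 0,"dy": 0,"dz": -0.9,"wx": 0,"wy": 0,"wz": 0,"hand": 85},
  {"dx": 0,"dy": 0,"dz": -1.5,"wx": 0,"wy": 0,"wz": 0,"hand": 85},
  {"dx": 0,"dy": 0,"dz": -1.6,"wx": 0,"wy": 0,"wz": 0,"hand": 85},
  {"dx": 0,"dy": 0,"dz": -1.6,"wx": 0,"wy": 0,"wz": 0,"hand": 85},
  {"dx": 0,"dy": 0,"dz": -1.6,"wx": 0,"wy": 0,"wz": 0,"hand": 85},
])

```text
clock: 12.75
eef_pos: [0.611, -0.0935, 0.2625]
tool_rot: [0.173, 0.985, -0.002, -0.006]
ft_force: [-0.7, 0.3, 0.2]
grip_width: 0.085
grasp_force: 0.0
```

```bash
python3 k.py; python3 -c "
from h import *
cv2.imwrite('pics/w4.png',bot.camera('wrist')[:,:,::-1])"
```

```text
[ 0.61069444 -0.09351905  0.26201806] 12.8
cap [ 0.60860634 -0.09305639] 0.06556659936904907
hole r 0.0188 pos 0.5758 -0.121 dist 0.0431 ang -139.6
hole r 0.0148 pos 0.6009 -0.044 dist 0.0497 ang 98.9
hole r 0.0234 pos 0.6382 -0.0692 dist 0.0381 ang 38.9
knob 592 ((317.0, 218.5), (53.0, 22.0), 90.0)
handle [ 0.49589098 -0.1636647   0.145     ] 0.06584030705967273 10.258909355109811
 d [-0.02   0.008  1.6  ]  w [-0.11 -0.12  7.8 ] w [  0.15  -0.14 -28.2 ] cur 70.0 clock 12.8 j6 0.2
```

View pics/w4.png

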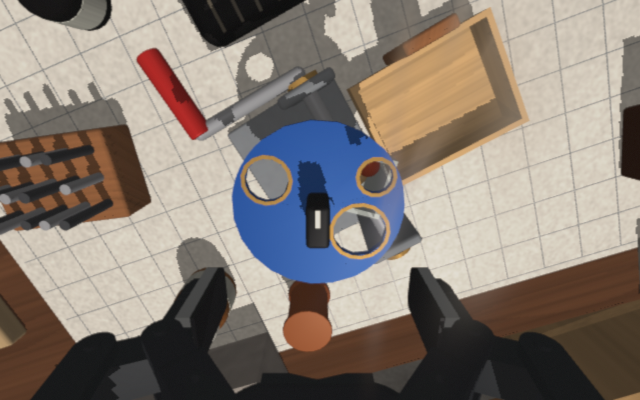

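The cap now sits with the small opening over the magazine and the rust-red bead shows through it at (375,172). I'll check the tray's position in the stand frame from its rim corners, (352,97), (488,10) and (527,122), and work out the crank approach.

Run:
```python
from h import *
C=cam('wrist')
s0=np.array([.6088,-.0940])-rot(YAW)@[0,-.036]; print("S0",s0)
W=back(C,np.array([[352,97],[488,10],[527,122]],float),.045)[:,:2]; print(W)
print("stand frame",(W-s0)@rot(YAW))
print("tab",(back(C,[[425,40]],.095)[:,:2]-s0)@rot(YAW))
for x in(-.128,):
    print("handle", s0+rot(YAW)@[x,-.085])
h=[.4945,-.1655]
go([h[0],h[1],.20],99.8);
```

```text
S0 [ 0.60267246 -0.05852532]
[[ 0.54638388 -0.0325668 ]
 [ 0.51573805  0.11281436]
 [ 0.6326573   0.13209941]]
stand frame [[-0.05104882  0.03516057]
 [-0.05650221  0.18363654]
 [ 0.06199344  0.1827394 ]]
tab [[-0.06350606  0.10508976]]
handle [ 0.49100805 -0.1640718 ]
 d [ 1.674 -2.14   1.27 ]  w [-0.02 -0.16 -5.96] w [-2.100e-01  3.000e-02  3.004e+01] cur 70.0 clock 12.85 j6 0.2
```

>>> drive_tool([
  {"dx": 0.3,"dy": -0.4,"dz": 0,"wx": 0,"wy": 0,"wz": -1.0,"hand": 85},
  {"dx": 0.8,"dy": -1.0,"dz": 0,"wx": 0,"wy": 0,"wz": -2.5,"hand": 85},
  {"dx": 1.3,"dy": -1.7,"dz": 0,"wx": 0,"wy": 0,"wz": -4.0,"hand": 85},
  {"dx": 1.67,"dy": -2.15,"dz": 0.3,"wx": 0,"wy": 0,"wz": -5.5,"hand": 85},
  {"dx": 1.67,"dy": -2.15,"dz": 0.8,"wx": 0,"wy": -0.1,"wz": -5.96,"hand": 85},
  {"dx": 1.67,"dy": -2.15,"dz": 1.2,"wx": 0,"wy": -0.15,"wz": -5.96,"hand": 85},
  {"dx": 1.67,"dy": -2.15,"dz": 1.2,"wx": 0,"wy": -0.15,"wz": -5.96,"hand": 85},
  {"dx": 1.67,"dy": -2.15,"dz": 1.2,"wx": 0,"wy": -0.15,"wz": -5.96,"hand": 85},
])

```text
clock: 13.65
eef_pos: [0.495, -0.166, 0.2045]
tool_rot: [-0.086, 0.996, -0.001, 0.0]
ft_force: [0.2, -0.1, 0.7]
grip_width: 0.0848
grasp_force: 0.0
```

Run:
```python
from h import *
im=bot.camera('wrist'); C=cam('wrist')
p=np.argwhere(big(red(im)))[:,::-1].astype(np.float32); v=cv2.fitLine(p,cv2.DIST_L2,0,.01,.01).ravel()
t=(p-v[2:])@v[:2]; e=np.array([v[2:]+v[:2]*t.min(),v[2:]+v[:2]*t.max()]); E=back(C,e,.147); d=E[1]-E[0]
print(len(p),e,"handle",E,E.mean(0),np.linalg.norm(d),np.degrees(np.arctan2(d[1],d[0])))
h=E.mean(0)
go([h[0]-.003,h[1],.135],99.8); go([.4905,-.1655,.135],99.8); print(bot.get_obs()['eef_pos'])
```

```text
2429 [[318.5316  181.96974]
 [319.1864  280.03214]] handle [[ 0.46426658 -0.17018775  0.147     ]
 [ 0.53210481 -0.15783705  0.147     ]] [ 0.49818569 -0.1640124   0.147     ] 0.06895335057496028 10.318319503635747
 d [0.008 0.047 1.407]  w [-0.03  0.02  0.01] w [-3.000e-02 -5.000e-02 -3.599e+01] cur 99.8 clock 13.7 j6 -0.49
 d [0.105 0.034 1.407]  w [-0.03  0.02  0.01] w [-3.000e-02 -5.000e-02 -3.599e+01] cur 99.8 clock 13.7 j6 -0.49
[ 0.49580986 -0.16610964  0.20536956]
```

>>> drive_tool([
  {"dx": 0.1,"dy": 0.03,"dz": 0.4,"wx": 0,"wy": 0,"wz": 0,"hand": 60},
  {"dx": 0.1,"dy": 0.03,"dz": 0.8,"wx": 0,"wy": 0,"wz": 0,"hand": 60},
  {"dx": 0.1,"dy": 0.03,"dz": 1.2,"wx": 0,"wy": 0,"wz": 0,"hand": 60},
  {"dx": 0.1,"dy": 0.03,"dz": 1.4,"wx": 0,"wy": 0,"wz": 0,"hand": 50},
  {"dx": 0.1,"dy": 0.03,"dz": 1.4,"wx": 0,"wy": 0,"wz": 0,"hand": 40},
  {"dx": 0.1,"dy": 0.03,"dz": 1.4,"wx": 0,"wy": 0,"wz": 0,"hand": 30},
  {"dx": 0.1,"dy": 0.03,"dz": 1.4,"wx": 0,"wy": 0,"wz": 0,"hand": 20},
  {"dx": 0.1,"dy": 0.03,"dz": 1.4,"wx": 0,"wy": 0,"wz": 0,"hand": 10},
  {"dx": 0.1,"dy": 0.03,"dz": 1.4,"wx": 0,"wy": 0,"wz": 0,"hand": 10},
  {"dx": 0.1,"dy": 0.03,"dz": 1.4,"wx": 0,"wy": 0,"wz": 0,"hand": 10},
  {"dx": 0.1,"dy": 0.03,"dz": 1.4,"wx": 0,"wy": 0,"wz": 0,"hand": 10},
])

```text
clock: 14.8
eef_pos: [0.4915, -0.1655, 0.1365]
tool_rot: [-0.086, 0.996, -0.001, 0.002]
ft_force: [-0.2, 1.6, 5.8]
grip_width: 0.0162
grasp_force: 58.7
```

Run:
```python
from h import *
o=bot.get_obs(); print(o['eef_pos'],o['ft_force'],o['grip_width'],o['grasp_force'])
T=R.from_quat(o['tool_rot']).as_matrix()
a0=np.arctan2(.028,-.085); r=.0895
for t in np.arange(0,2.5,.1).tolist()+[2.45]:
    a=a0-t; y=r*np.cos(a)+.085; z=r*np.sin(a)-.028
    w=np.r_[rot(YAW)@[0,y],z]; print(round(t,2),np.round(T.T@w/.05,2),end='; ')
```

```text
[ 0.49145751 -0.16554254  0.13652481] [-0.18021538  1.63900529  5.84684355] 0.01616707183596059 58.6603707075119
0.0 [-0. -0. -0.]; 0.1 [-0.    0.06 -0.17]; 0.2 [-0.    0.14 -0.33]; 0.3 [-0.    0.24 -0.48]; 0.4 [-0.    0.35 -0.62]; 0.5 [-0.    0.47 -0.75]; 0.6 [-0.    0.61 -0.86]; 0.7 [-0.01  0.76 -0.97]; 0.8 [-0.01  0.91 -1.05]; 0.9 [-0.01  1.08 -1.12]; 1.0 [-0.01  1.25 -1.18]; 1.1 [-0.01  1.42 -1.21]; 1.2 [-0.01  1.6  -1.23]; 1.3 [-0.01  1.78 -1.23]; 1.4 [-0.01  1.96 -1.22]; 1.5 [-0.01  2.13 -1.18]; 1.6 [-0.01  2.31 -1.13]; 1.7 [-0.01  2.47 -1.06]; 1.8 [-0.01  2.63 -0.98]; 1.9 [-0.01  2.78 -0.88]; 2.0 [-0.01  2.91 -0.76]; 2.1 [-0.01  3.04 -0.63]; 2.2 [-0.01  3.15 -0.49]; 2.3 [-0.    3.25 -0.34]; 2.4 [-0.    3.33 -0.19]; 2.45 [-0.    3.37 -0.1 ];
```

>>> drive_tool([
  {"dx": 0,"dy": 0.03,"dz": -0.08,"wx": 0,"wy": 0,"wz": 0,"hand": 10},
  {"dx": 0,"dy": 0.06,"dz": -0.17,"wx": 0,"wy": 0,"wz": 0,"hand": 10},
  {"dx": 0,"dy": 0.1,"dz": -0.25,"wx": 0,"wy": 0,"wz": 0,"hand": 10},
  {"dx": 0,"dy": 0.14,"dz": -0.33,"wx": 0,"wy": 0,"wz": 0,"hand": 10},
  {"dx": 0,"dy": 0.24,"dz": -0.48,"wx": 0,"wy": 0,"wz": 0,"hand": 10},
  {"dx": 0,"dy": 0.35,"dz": -0.62,"wx": 0,"wy": 0,"wz": 0,"hand": 10},
  {"dx": 0,"dy": 0.47,"dz": -0.75,"wx": 0,"wy": 0,"wz": 0,"hand": 10},
  {"dx": 0,"dy": 0.61,"dz": -0.86,"wx": 0,"wy": 0,"wz": 0,"hand": 10},
  {"dx": -0.01,"dy": 0.76,"dz": -0.97,"wx": 0,"wy": 0,"wz": 0,"hand": 10},
  {"dx": -0.01,"dy": 0.91,"dz": -1.05,"wx": 0,"wy": 0,"wz": 0,"hand": 10},
  {"dx": -0.01,"dy": 1.08,"dz": -1.12,"wx": 0,"wy": 0,"wz": 0,"hand": 10},
  {"dx": -0.01,"dy": 1.25,"dz": -1.18,"wx": 0,"wy": 0,"wz": 0,"hand": 10},
  {"dx": -0.01,"dy": 1.25,"dz": -1.18,"wx": 0,"wy": 0,"wz": 0,"hand": 10},
])

```text
clock: 16.1
eef_pos: [0.4817, -0.1117, 0.1998]
tool_rot: [-0.083, 0.996, -0.012, 0.004]
ft_force: [-7.0, -19.0, 23.4]
grip_width: 0.0157
grasp_force: 58.8
```

Run:
```python
from h import *
o=bot.get_obs(); print(o['eef_pos'],o['ft_force'],o['ft_torque'],o['grip_width'],o['joint_vel'].round(3))
a=bot.camera('scene'); b=bot.camera('wrist')
A=cv2.resize(a[150:330,200:380],(400,400),interpolation=cv2.INTER_CUBIC); B=b[60:400,140:500]; B=cv2.resize(B,(400,400))
cv2.imwrite('pics/m1.png',np.hstack([A,B])[:,:,::-1])
```

```text
[ 0.4817419  -0.11170758  0.1998184 ] [ -6.96678224 -18.95081638  23.43201141] [-4.39867354  1.41586457  0.01492729] 0.01566367427348221 [-0.009  0.003  0.001  0.002  0.014 -0.01 ]
```

View pics/m1.png

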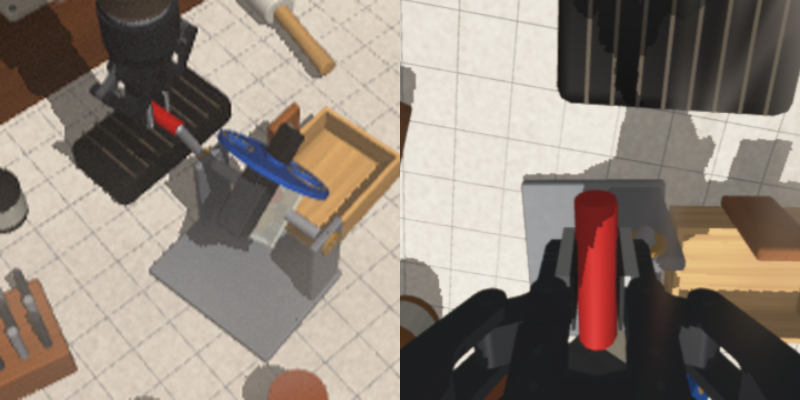

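The view shows the handle well within the jaws and the cap at roughly 1 rad. The forces suggest the handle has slid towards the fingertips, so I'll open briefly (the tilt stays put), reseat about 8 mm lower and grip again.

>>> drive_tool([
  {"dx": 0,"dy": -0.16,"dz": 0,"wx": 0,"wy": 0,"wz": 0,"hand": 45},
  {"dx": 0,"dy": -0.16,"dz": 0,"wx": 0,"wy": 0,"wz": 0,"hand": 45},
  {"dx": 0,"dy": -0.16,"dz": 0.08,"wx": 0,"wy": 0,"wz": 0,"hand": 45},
  {"dx": 0,"dy": -0.16,"dz": 0.08,"wx": 0,"wy": 0,"wz": 0,"hand": 45},
  {"dx": 0,"dy": -0.16,"dz": 0.08,"wx": 0,"wy": 0,"wz": 0,"hand": 10},
  {"dx": 0,"dy": -0.16,"dz": 0.08,"wx": 0,"wy": 0,"wz": 0,"hand": 10},
  {"dx": 0,"dy": -0.16,"dz": 0.08,"wx": 0,"wy": 0,"wz": 0,"hand": 10},
  {"dx": 0,"dy": -0.16,"dz": 0.08,"wx": 0,"wy": 0,"wz": 0,"hand": 10},
  {"dx": 0,"dy": -0.16,"dz": 0.08,"wx": 0,"wy": 0,"wz": 0,"hand": 10},
  {"dx": 0,"dy": -0.16,"dz": 0.08,"wx": 0,"wy": 0,"wz": 0,"hand": 10},
])

```text
clock: 17.2
eef_pos: [0.4814, -0.1116, 0.1896]
tool_rot: [-0.086, 0.996, -0.001, 0.001]
ft_force: [0.5, 0.6, -2.3]
grip_width: 0.0164
grasp_force: 58.4
```

Run:
```python
from h import *
o=bot.get_obs(); print(o['eef_pos'],o['ft_force'],o['ft_torque'],o['grip_width'])
d=o['eef_pos']-[.49146,-.16554,.1365]; y=(rot(YAW).T@d[:2])[1]; print("x,y",rot(YAW).T@d[:2],d[2])
Y=-.085+y; t=np.arccos(.085/.0895)+0; a=np.arccos(Y/.0895); print("tilt",np.arctan2(.028,-.085)-a,"handle z",.115+.0895*np.sin(a))
```

```text
[ 0.48138563 -0.11163419  0.18964534] [ 0.46556698  0.6018389  -2.2792121 ] [-0.04788182  0.01430486  0.12674561] 0.016385959417583095
x,y [-0.00075208  0.05483396] 0.05314533677694841
tilt 0.9087968087852385 handle z 0.19926304206103426
```

>>> drive_tool([
  {"dx": 0,"dy": 0.07,"dz": -0.03,"wx": 0,"wy": 0,"wz": 0,"hand": 10},
  {"dx": 0,"dy": 0.15,"dz": -0.05,"wx": 0,"wy": 0,"wz": 0,"hand": 10},
  {"dx": 0,"dy": 0.24,"dz": -0.07,"wx": 0,"wy": 0,"wz": 0,"hand": 10},
  {"dx": 0,"dy": 0.32,"dz": -0.08,"wx": 0,"wy": 0,"wz": 0,"hand": 10},
  {"dx": 0,"dy": 0.41,"dz": -0.09,"wx": 0,"wy": 0,"wz": 0,"hand": 10},
  {"dx": 0,"dy": 0.5,"dz": -0.1,"wx": 0,"wy": 0,"wz": 0,"hand": 10},
  {"dx": 0,"dy": 0.59,"dz": -0.1,"wx": 0,"wy": 0,"wz": 0,"hand": 10},
  {"dx": 0,"dy": 0.68,"dz": -0.1,"wx": 0,"wy": 0,"wz": 0,"hand": 10},
  {"dx": 0,"dy": 0.77,"dz": -0.09,"wx": 0,"wy": 0,"wz": 0,"hand": 10},
  {"dx": 0,"dy": 0.86,"dz": -0.08,"wx": 0,"wy": 0,"wz": 0,"hand": 10},
  {"dx": 0,"dy": 0.95,"dz": -0.06,"wx": 0,"wy": 0,"wz": 0,"hand": 10},
  {"dx": 0,"dy": 1.03,"dz": -0.04,"wx": 0,"wy": 0,"wz": 0,"hand": 10},
  {"dx": 0,"dy": 1.12,"dz": -0.01,"wx": 0,"wy": 0,"wz": 0,"hand": 10},
  {"dx": 0,"dy": 1.21,"dz": 0.02,"wx": 0,"wy": 0,"wz": 0,"hand": 10},
  {"dx": 0,"dy": 1.29,"dz": 0.05,"wx": 0,"wy": 0,"wz": 0,"hand": 10},
  {"dx": 0,"dy": 1.37,"dz": 0.08,"wx": 0,"wy": 0,"wz": 0,"hand": 10},
])

```text
clock: 18.8
eef_pos: [0.4698, -0.0469, 0.1879]
tool_rot: [-0.085, 0.996, -0.005, 0.002]
ft_force: [-5.3, -9.0, 10.1]
grip_width: 0.0163
grasp_force: 64.2
```

```bash
cat > t.py <<'E'
from h import *
o=bot.get_obs(); print(o['eef_pos'],o['ft_force'].round(1),o['grip_width'],o['clock'])
d=o['eef_pos']-[.49146,-.16554,.1365]; y=(rot(YAW).T@d[:2])[1]
Y=-.085+y; a=np.arccos(np.clip(Y/.0895,-1,1)); a0=np.arctan2(.028,-.085); t=a0-a; hz=.115+.0895*np.sin(a)
print("y",y,"tilt",t,"handle-TCP z",hz-o['eef_pos'][2])
import sys
for t2 in map(float,sys.argv[1:]):
    b=a0-t2; print(t2,np.round([(.0895*np.cos(b)-Y)/.05,-(.115+.0895*np.sin(b)-hz)/.05],2),end='; ')
E
python3 t.py 1.7 1.8 1.9 2 2.1 2.2 2.3 2.4 2.45 2.5
```

```text
[ 0.46979458 -0.04686984  0.18788294] [-5.3 -9.  10.1] 0.016260433651535792 18.8
y 0.12062617082661443 tilt 1.661978008493173 handle-TCP z 0.009220812988279953
1.7 [0.06 0.03]; 1.8 [0.22 0.11]; 1.9 [0.37 0.21]; 2.0 [0.5  0.33]; 2.1 [0.63 0.46]; 2.2 [0.74 0.6 ]; 2.3 [0.84 0.75]; 2.4 [0.92 0.91]; 2.45 [0.95 0.99]; 2.5 [0.98 1.07];
```

>>> drive_tool([
  {"dx": 0,"dy": 0.06,"dz": 0.03,"wx": 0,"wy": 0,"wz": 0,"hand": 10},
  {"dx": 0,"dy": 0.14,"dz": 0.07,"wx": 0,"wy": 0,"wz": 0,"hand": 10},
  {"dx": 0,"dy": 0.22,"dz": 0.11,"wx": 0,"wy": 0,"wz": 0,"hand": 10},
  {"dx": 0,"dy": 0.29,"dz": 0.16,"wx": 0,"wy": 0,"wz": 0,"hand": 10},
  {"dx": 0,"dy": 0.36,"dz": 0.21,"wx": 0,"wy": 0,"wz": 0,"hand": 10},
  {"dx": 0,"dy": 0.43,"dz": 0.27,"wx": 0,"wy": 0,"wz": 0,"hand": 10},
  {"dx": 0,"dy": 0.49,"dz": 0.33,"wx": 0,"wy": 0,"wz": 0,"hand": 10},
  {"dx": 0,"dy": 0.56,"dz": 0.4,"wx": 0,"wy": 0,"wz": 0,"hand": 10},
  {"dx": 0,"dy": 0.62,"dz": 0.46,"wx": 0,"wy": 0,"wz": 0,"hand": 10},
  {"dx": 0,"dy": 0.68,"dz": 0.53,"wx": 0,"wy": 0,"wz": 0,"hand": 10},
  {"dx": 0,"dy": 0.73,"dz": 0.6,"wx": 0,"wy": 0,"wz": 0,"hand": 10},
  {"dx": 0,"dy": 0.78,"dz": 0.68,"wx": 0,"wy": 0,"wz": 0,"hand": 10},
  {"dx": 0,"dy": 0.83,"dz": 0.76,"wx": 0,"wy": 0,"wz": 0,"hand": 10},
  {"dx": 0,"dy": 0.87,"dz": 0.84,"wx": 0,"wy": 0,"wz": 0,"hand": 10},
  {"dx": 0,"dy": 0.91,"dz": 0.92,"wx": 0,"wy": 0,"wz": 0,"hand": 10},
  {"dx": 0,"dy": 0.93,"dz": 0.98,"wx": 0,"wy": 0,"wz": 0,"hand": 10},
  {"dx": 0,"dy": 0.93,"dz": 1.0,"wx": 0,"wy": 0,"wz": 0,"hand": 10},
  {"dx": 0,"dy": 0.93,"dz": 1.0,"wx": 0,"wy": 0,"wz": 0,"hand": 10},
])

```text
clock: 20.6
eef_pos: [0.4616, -0.0007, 0.1364]
tool_rot: [-0.085, 0.996, -0.004, 0.001]
ft_force: [-2.3, -6.8, 3.2]
grip_width: 0.0161
grasp_force: 72.6
```

```bash
python3 t.py 2.4 2.2 2.0 1.8 1.6
python3 - <<'E'
from h import *
a=bot.camera('scene'); b=bot.camera('top')
A=cv2.resize(a[150:330,200:400],(400,360),interpolation=cv2.INTER_CUBIC); B=cv2.resize(b[110:290,250:450],(400,360),interpolation=cv2.INTER_CUBIC)
cv2.imwrite('pics/m2.png',np.hstack([A,B])[:,:,::-1])
E
```

```text
[ 0.46157615 -0.00071822  0.13643745] [-2.3 -6.8  3.2] 0.016087067571368033 20.6
y 0.1675032021799008 tilt 2.425338242975772 handle-TCP z 0.013253634644380674
2.4 [-0.02 -0.04]; 2.2 [-0.2  -0.35]; 2.0 [-0.43 -0.62]; 1.8 [-0.72 -0.83]; 1.6 [-1.04 -0.99];
```

View pics/m2.png

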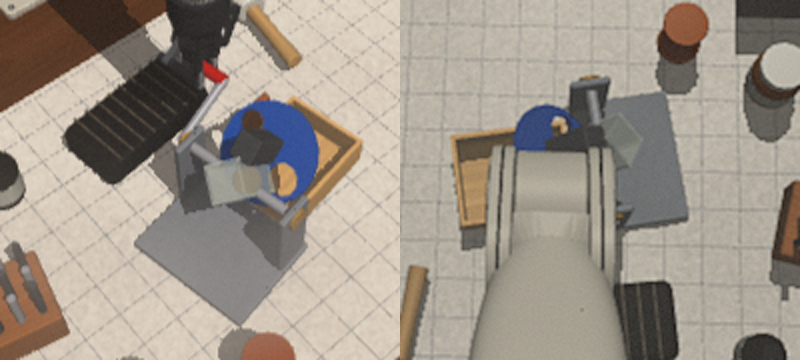

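Tipped fully, with the big bead still visible in the magazine at left crop (245,178). I'll nudge a little further, wait, then start back.

>>> drive_tool([
  {"dx": 0,"dy": 0.05,"dz": 0.08,"wx": 0,"wy": 0,"wz": 0,"hand": 10},
  {"dx": 0,"dy": 0.08,"dz": 0.12,"wx": 0,"wy": 0,"wz": 0,"hand": 10},
  {"dx": 0,"dy": 0.08,"dz": 0.12,"wx": 0,"wy": 0,"wz": 0,"hand": 10},
  {"dx": 0,"dy": 0.08,"dz": 0.12,"wx": 0,"wy": 0,"wz": 0,"hand": 10},
  {"dx": 0,"dy": 0.08,"dz": 0.12,"wx": 0,"wy": 0,"wz": 0,"hand": 10},
  {"dx": 0,"dy": 0.08,"dz": 0.12,"wx": 0,"wy": 0,"wz": 0,"hand": 10},
])

```text
clock: 21.3
eef_pos: [0.4611, 0.0017, 0.1298]
tool_rot: [-0.084, 0.996, -0.006, 0.0]
ft_force: [-0.3, -12.1, -0.6]
grip_width: 0.0161
grasp_force: 73.4
```

```bash
python3 t.py 2.4 2.3 2.2 2.1 2.0 1.9 1.8 1.7 1.6 1.5 1.4 1.3 1.2
```

```text
[0.46111355 0.00168094 0.12981631] [ -0.3 -12.1  -0.6] 0.01609166734221675 21.3
y 0.16994609170662173 tilt 2.5030036833848586 handle-TCP z 0.013368998406433324
2.4 [-0.07 -0.17]; 2.3 [-0.15 -0.33]; 2.2 [-0.25 -0.48]; 2.1 [-0.36 -0.62]; 2.0 [-0.48 -0.75]; 1.9 [-0.62 -0.86]; 1.8 [-0.77 -0.96]; 1.7 [-0.92 -1.05]; 1.6 [-1.09 -1.12]; 1.5 [-1.26 -1.17]; 1.4 [-1.44 -1.21]; 1.3 [-1.61 -1.22]; 1.2 [-1.79 -1.22];
```

>>> drive_tool([
  {"dx": 0,"dy": -0.07,"dz": -0.1,"wx": 0,"wy": 0,"wz": 0,"hand": 10},
  {"dx": 0,"dy": -0.1,"dz": -0.2,"wx": 0,"wy": 0,"wz": 0,"hand": 10},
  {"dx": 0,"dy": -0.15,"dz": -0.33,"wx": 0,"wy": 0,"wz": 0,"hand": 10},
  {"dx": 0,"dy": -0.25,"dz": -0.48,"wx": 0,"wy": 0,"wz": 0,"hand": 10},
  {"dx": 0,"dy": -0.36,"dz": -0.62,"wx": 0,"wy": 0,"wz": 0,"hand": 10},
  {"dx": 0,"dy": -0.48,"dz": -0.75,"wx": 0,"wy": 0,"wz": 0,"hand": 10},
  {"dx": 0,"dy": -0.62,"dz": -0.86,"wx": 0,"wy": 0,"wz": 0,"hand": 10},
  {"dx": 0,"dy": -0.77,"dz": -0.96,"wx": 0,"wy": 0,"wz": 0,"hand": 10},
  {"dx": 0,"dy": -0.92,"dz": -1.03,"wx": 0,"wy": 0,"wz": 0,"hand": 10},
  {"dx": 0,"dy": -1.09,"dz": -1.08,"wx": 0,"wy": 0,"wz": 0,"hand": 10},
  {"dx": 0,"dy": -1.26,"dz": -1.13,"wx": 0,"wy": 0,"wz": 0,"hand": 10},
  {"dx": 0,"dy": -1.44,"dz": -1.16,"wx": 0,"wy": 0,"wz": 0,"hand": 10},
  {"dx": 0,"dy": -1.61,"dz": -1.17,"wx": 0,"wy": 0,"wz": 0,"hand": 10},
  {"dx": 0,"dy": -1.79,"dz": -1.17,"wx": 0,"wy": 0,"wz": 0,"hand": 10},
  {"dx": 0,"dy": -1.79,"dz": -1.17,"wx": 0,"wy": 0,"wz": 0,"hand": 10},
])

```text
clock: 22.8
eef_pos: [0.4766, -0.0822, 0.1931]
tool_rot: [-0.086, 0.996, -0.001, 0.003]
ft_force: [-7.4, 4.7, 17.5]
grip_width: 0.016
grasp_force: 67.8
```

```bash
python3 t.py 1.2 1.1 1 .9 .8 .7 .6 .5 .4 .3 .2 .1 0
```

```text
[ 0.47663637 -0.08220253  0.19314315] [-7.4  4.7 17.5] 0.015951054085754774 22.8
y 0.08464452634792555 tilt 1.2486075435047272 handle-TCP z 0.01135614816771055
1.2 [-0.09  0.  ]; 1.1 [-0.26  0.02]; 1.0 [-0.44  0.06]; 0.9 [-0.61  0.11]; 0.8 [-0.78  0.18]; 0.7 [-0.93  0.27]; 0.6 [-1.08  0.37]; 0.5 [-1.22  0.48]; 0.4 [-1.34  0.61]; 0.3 [-1.45  0.75]; 0.2 [-1.55  0.9 ]; 0.1 [-1.63  1.06]; 0.0 [-1.69  1.23];
```

>>> drive_tool([
  {"dx": 0,"dy": -0.13,"dz": 0.02,"wx": 0,"wy": 0,"wz": 0,"hand": 10},
  {"dx": 0,"dy": -0.26,"dz": 0.04,"wx": 0,"wy": 0,"wz": 0,"hand": 10},
  {"dx": 0,"dy": -0.44,"dz": 0.07,"wx": 0,"wy": 0,"wz": 0,"hand": 10},
  {"dx": 0,"dy": -0.61,"dz": 0.11,"wx": 0,"wy": 0,"wz": 0,"hand": 10},
  {"dx": 0,"dy": -0.78,"dz": 0.18,"wx": 0,"wy": 0,"wz": 0,"hand": 10},
  {"dx": 0,"dy": -0.93,"dz": 0.27,"wx": 0,"wy": 0,"wz": 0,"hand": 10},
  {"dx": 0,"dy": -1.08,"dz": 0.37,"wx": 0,"wy": 0,"wz": 0,"hand": 10},
  {"dx": 0,"dy": -1.22,"dz": 0.48,"wx": 0,"wy": 0,"wz": 0,"hand": 10},
  {"dx": 0,"dy": -1.34,"dz": 0.61,"wx": 0,"wy": 0,"wz": 0,"hand": 10},
  {"dx": 0,"dy": -1.45,"dz": 0.75,"wx": 0,"wy": 0,"wz": 0,"hand": 10},
  {"dx": 0,"dy": -1.55,"dz": 0.9,"wx": 0,"wy": 0,"wz": 0,"hand": 10},
  {"dx": 0,"dy": -1.62,"dz": 1.06,"wx": 0,"wy": 0,"wz": 0,"hand": 10},
  {"dx": 0,"dy": -1.65,"dz": 1.15,"wx": 0,"wy": 0,"wz": 0,"hand": 10},
  {"dx": 0,"dy": -1.67,"dz": 1.23,"wx": 0,"wy": 0,"wz": 0,"hand": 10},
  {"dx": 0,"dy": -1.67,"dz": 1.23,"wx": 0,"wy": 0,"wz": 0,"hand": 10},
])

```text
clock: 24.3
eef_pos: [0.4921, -0.1635, 0.129]
tool_rot: [-0.086, 0.996, 0.0, 0.003]
ft_force: [3.0, 6.0, -1.9]
grip_width: 0.0162
grasp_force: 79.0
```

```bash
python3 t.py 0
```

```text
[ 0.49213576 -0.16348326  0.12902341] [ 3.   6.  -1.9] 0.01624459286141631 24.3
y 0.0019117017420311024 tilt 0.06260110090907745 handle-TCP z 0.019241960309791056
0.0 [-0.04  0.11];
```

>>> drive_tool([
  {"dx": 0,"dy": -0.03,"dz": 0.07,"wx": 0,"wy": 0,"wz": 0,"hand": 10},
  {"dx": 0,"dy": -0.05,"dz": 0.14,"wx": 0,"wy": 0,"wz": 0,"hand": 10},
  {"dx": 0,"dy": -0.05,"dz": 0.14,"wx": 0,"wy": 0,"wz": 0,"hand": 10},
  {"dx": 0,"dy": -0.05,"dz": 0.14,"wx": 0,"wy": 0,"wz": 0,"hand": 10},
])

```text
clock: 24.7
eef_pos: [0.4923, -0.1654, 0.1231]
tool_rot: [-0.087, 0.996, 0.001, 0.003]
ft_force: [-2.5, 8.6, 8.4]
grip_width: 0.016
grasp_force: 90.2
```

```bash
python3 t.py 0
```

```text
[ 0.49226053 -0.16537891  0.1231403 ] [-2.5  8.6  8.4] 0.01597743603940577 24.7
y 2.2484291151213815e-05 tilt 0.0010381828859471476 handle-TCP z 0.019950119868520758
0.0 [-0.  0.];
```

Tilt reads about 0 now. I'll release and rise.

>>> drive_tool([
  {"dx": 0,"dy": 0,"dz": 0,"wx": 0,"wy": 0,"wz": 0,"hand": 60},
  {"dx": 0,"dy": 0,"dz": 0,"wx": 0,"wy": 0,"wz": 0,"hand": 60},
  {"dx": 0,"dy": 0,"dz": 0,"wx": 0,"wy": 0,"wz": 0,"hand": 60},
  {"dx": 0,"dy": 0,"dz": 0,"wx": 0,"wy": 0,"wz": 0,"hand": 60},
  {"dx": 0,"dy": 0,"dz": -0.5,"wx": 0,"wy": 0,"wz": 0,"hand": 60},
  {"dx": 0,"dy": 0,"dz": -1.2,"wx": 0,"wy": 0,"wz": 0,"hand": 85},
  {"dx": 0,"dy": 0,"dz": -2.0,"wx": 0,"wy": 0,"wz": 0,"hand": 85},
  {"dx": 0,"dy": 0,"dz": -2.8,"wx": 0,"wy": 0,"wz": 0,"hand": 85},
  {"dx": 0,"dy": 0,"dz": -2.8,"wx": 0,"wy": 0,"wz": 0,"hand": 85},
  {"dx": 0,"dy": 0,"dz": -2.8,"wx": 0,"wy": 0,"wz": 0,"hand": 85},
])

```text
clock: 25.7
eef_pos: [0.4916, -0.1677, 0.2611]
tool_rot: [-0.085, 0.996, -0.002, 0.002]
ft_force: [-0.2, -0.7, -1.4]
grip_width: 0.085
grasp_force: 0.0
```

```bash
python3 -c "
from h import *
p=bot.get_obs()['eef_pos']; print(p); go([.6107,-.0935,.262],70.0)"
```

```text
[ 0.49163393 -0.16774356  0.26108874]
 d [-2.599  1.058 -0.012]  w [-0.03  0.06  5.96] w [ -0.08  -0.04 -30.04] cur 99.8 clock 25.7 j6 -0.5
```

>>> drive_tool([
  {"dx": -0.4,"dy": 0.16,"dz": 0,"wx": 0,"wy": 0,"wz": 1,"hand": 85},
  {"dx": -1.0,"dy": 0.4,"dz": 0,"wx": 0,"wy": 0,"wz": 2.5,"hand": 85},
  {"dx": -1.7,"dy": 0.7,"dz": 0,"wx": 0,"wy": 0,"wz": 4,"hand": 85},
  {"dx": -2.3,"dy": 0.94,"dz": 0,"wx": 0,"wy": 0,"wz": 5.5,"hand": 85},
  {"dx": -2.6,"dy": 1.06,"dz": 0,"wx": 0,"wy": 0,"wz": 5.96,"hand": 85},
  {"dx": -2.6,"dy": 1.06,"dz": 0,"wx": 0,"wy": 0,"wz": 5.96,"hand": 85},
  {"dx": -2.6,"dy": 1.06,"dz": 0,"wx": 0,"wy": 0,"wz": 5.96,"hand": 85},
  {"dx": -2.6,"dy": 1.06,"dz": 0,"wx": 0,"wy": 0,"wz": 5.96,"hand": 85},
])

```text
clock: 26.5
eef_pos: [0.609, -0.0935, 0.2592]
tool_rot: [0.174, 0.985, -0.001, 0.0]
ft_force: [-0.6, -0.5, 0.2]
grip_width: 0.0853
grasp_force: 0.0
```

```bash
python3 k.py; python3 -c "
from h import *
cv2.imwrite('pics/w5.png',bot.camera('wrist')[:,:,::-1])"
```

```text
[ 0.60910283 -0.09357841  0.25973894] 26.55
cap [ 0.61008114 -0.09263705] 0.06590437889099121
hole r 0.019 pos 0.5766 -0.1212 dist 0.044 ang -139.5
hole r 0.0148 pos 0.6018 -0.0444 dist 0.049 ang 99.8
hole r 0.0237 pos 0.6394 -0.0695 dist 0.0373 ang 38.3
knob 604 ((317.5, 222.0), (54.0, 23.0), 90.0)
handle [ 0.49638617 -0.1640955   0.145     ] 0.06620556213463134 10.242942400930557
 d [0.003 0.003 1.555]  w [-0.01  0.03  7.8 ] w [-3.00e-02 -2.00e-02 -2.82e+01] cur 70.0 clock 26.55 j6 0.2
```

View pics/w5.png

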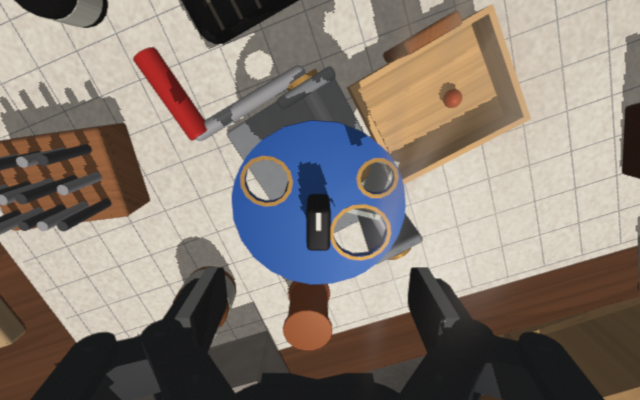

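The red bead lies on the tray floor at (453,98). The cap angle and handle position match the readings from before tipping, and the gripper is clear.

```bash
python3 -c "
from workcell import bot
print(bot.job_done())"
```

```text
the job is handed in; nothing more can be done
None
```

The job is handed in: the small red bead is in the tray, the cap is at the small opening (+1.05 rad), the dispenser is upright and released, and the last picture showed nothing else moved; no verdict came back.

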